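Stock the counter chiller and latch its lid

ROBOT

A 7-joint arm with a two-finger parallel gripper is mounted at the origin on the work surface. World frame = base frame: x ahead of the robot, y to its left, z up, the work surface at z = 0. Lengths are in m, angles in rad, forces in N, time in s.
With the tool pointing down it reaches from about 0.425 to 0.975 m from the base axis. Payload 16.7 kg.
Tool frame: the origin (TCP) lies at the very end of the fingers, on their centre line; the grasp point (between the pads) lies 19 mm behind it; z points along the fingers, y is the line along which they close (so a half turn about z gives the same grasp; the last joint's range is limited). The gripper opens to 85 mm and grips with 20 to 120 N. Pads are 22 mm wide; open, the fingers measure 114 mm over their backs; the gripper's body (76 mm by 85 mm) begins 54 mm behind the grasp point. The pads swing forward as they close: fully open they stand 13 mm farther back than shut.
Start: joints at [0.995, 0.426, 0.074, 1.606, -0.034, 1.111, -0.067], TCP at [0.279, -0.614, 0.231] pointing down, gripper open.
Joint ranges: [-2.85, 2.85], [-0.5, 2.14], [-1.23, 1.37], [0.21, 2.46], [-1.02, 4.16], [0.16, 2.05], [-2.73, 2.73]. Speed limits (rad/s): [1.89, 1.89, 2.39, 2.39, 3.01, 3.01, 3.01].

INTERFACE

Orientations are given as [roll, pitch, yaw] about the fixed x, y, z axes, in that order (R = Rz(yaw) Ry(pitch) Rx(roll)).
In Python, from cell import manip, imaging gives the robot as it stands.
- The arm moves only by the shell command python3 -m jog 'ROWS' [FORCE]. ROWS is JSON, a list of rows, each a list of 5 numbers: the shift along the world's x, y, z in m, then the turn about the world's z in degrees, then the closure, from -1 (fully open) to 1 (shut). A call has 1 to 12 rows; each row shifts and turns the commanded pose from where the row before left it; what a row does not reach is not made up. A row lasts 1/12 s, in which the tool goes at most 41.7 mm and 7.16 degrees, less where a joint would pass 70% of its speed; a pose out of reach is approached as far as the arm can. A call with a gripper value outside its range is refused whole. The fingers move at their own pace and stop on an object; FORCE is the grip in N (left out, the last holds). Time passes only in rows, so rows that do not move let the fingers close. It gives the time, the measured TCP pose, the force, the opening and the grip force at its end, in the units of the state.
- manip.sense(): the state, without advancing time (a new reading comes with each control period).
- imaging.camera(name): name is "scene" or "side" or "wrist"; returns a dict with "color" (384x512x3 uint8, red, green, blue), "fx", "fy", "cx", "cy" (pixels), "k1" (the pictures are not rectified: a ray, as slopes to the right and down, at radius r is drawn at 1 + k1 r^2 times it, then the intrinsics apply), "T" (4x4, takes a point from camera to world coordinates). Camera axes: x right, y down, z forward; pixel columns grow to the right and rows downward; lengths in m; the calibration is good to about 2 mm. A picture is of the moment at which its call begins. There is no depth.
- manip.close_job(): hands the job in; it is judged then, once.
The state is a dict: "time_s": time; "q": joint angles; "joint_vel": joint speeds; "joint_torque": joint torques, N m; "eef_pos": TCP position; "ee_rot": TCP orientation; "wrist_force": force on the tool from outside, world axes, zero at the start; "moment": the same for the moment, N m; "gripper_width": opening from 0.0 (shut) to 1.0 (fully open); "gripper_force": force on a finger pad.
Only numpy, scipy, OpenCV 4.12 (cv2) and the standard library are available. Lean on these libraries where they do the work, as an engineer would, in place of code of your own. Each camera call takes 0.05 s, during which the arm holds its last target. There are 200 camera calls.

TASK

Put the flask that lies on the counter into the open chiller, in the lane that already holds a flask like it: first stand it up on the counter and let go, then take it again from above and set it upright in that lane, turned the same way as the other flask, and slide it down the slope until it rests against that one. Then swing the chiller's lid down and press it onto its gasket until the catch snaps and it stays fully shut; leave everything else where it is.

Things in the scene. Friction and masses are not known exactly. Their poses are not given: they have to be found in the camera images.
- flask: Amber glass flask lying flat on the counter. Body 48 (its x, thickness) x 60 (its y, width) x 64 mm (its z), flat shoulder at z = 64, then a round black screw cap 34 mm across from z = 68 to 90 mm. Origin: centre of its foot; z runs to the cap. Lying: z level, x vertical, axis 24 mm above the counter. 0.16 to 0.29 kg. The lane leaves 12 mm beside its 60 mm width and 25 mm beside the cap: no room for fingers on its sides, only at the cap.
- stock_flask: The same flask, already in one of the two lanes of the chiller, standing square to the sloped deck with its 48 mm thickness along the lane and its foot against the stop at the low end. Origin: centre of its foot; x down the slope, z off the deck to the cap. The new flask, resting against it, has its origin 48 mm behind (-x). It is loose.
- stock_pot: Squat pot of the same footprint, 48 x 60 mm, only 50 mm tall, no neck, at the low end of the other lane. Origin: centre of its foot. Loose; it stays where it is.
- chiller: Fixed white chest 260 (x) x 212 (y) x 110 mm (rim height), walls 20 mm; origin centre of underside. Inside, a deck falling 10 degrees towards +x (a flask stays put on it until slid along); surface 45 mm up at x = 0. Two lanes along x, 84 mm wide, centres y = +44 and -44 mm, 34 mm high divider. Cooling unit on its -y side to y = -168, 84 mm high; catch housing on its +y side to y = 150, 112 mm high.
- lid (a joint): Angle of the chiller's lid, rad: 0 latched shut, 1.57 upright, starts open at 1.75 to 1.92. It stays where it is left (about 3 N at the free edge to move). From 0.06 its striker rides the sprung catch (about 12 N), from 0.03 the gasket pushes back too; pressed to 0 or just below, at 15 to 20 N, the catch snaps (hard stop at -0.035). Let go before that, it springs back to about 0.025.
- lid_hinge (a point): Middle of the lid's hinge line, 116 mm above the counter, on the chiller's -y side (chiller y = -112 mm); its axes are the chiller's. The hinge line runs along x; a positive lid angle lifts the free (+y) edge.
- lid_edge (a point): Point on the outer (upper when shut) face of the lid, middle of its free-edge rail, 209 mm from the hinge line and 44 mm out from the hinge plane. Lid 264 mm along the hinge, free edge 224 mm from the hinge (239 at the middle finger lip); white frame 44 mm deep, rail 30 mm wide, clear pane 2 mm below its face. When shut this point is 160 mm above the counter. Press here.
- oil_tall: slim round amber bottle, 58 mm across, 215 mm tall, standing at the back of the counter; origin at the centre of its foot. Leave alone.
- oil_dark: round near-black bottle, 62 mm across, 190 mm tall, standing at the back of the counter; origin at the centre of its foot. Leave alone.
- honey_jar: round honey jar, 66 mm across, 80 mm tall, standing on the counter; origin at the centre of its foot. Leave alone.
- berry_jar: round dark jar with a red lid, 70 mm across, 85 mm tall, standing between the robot and the chiller; origin at the centre of its foot. Leave alone.
- tea_carton: upright brown carton, 50 x 80 x 130 mm tall; origin at the centre of its foot. Leave alone.
- soap_box: low lidded wooden box, 74 x 114 x 52 mm tall; origin at the centre of its foot. Leave alone.
- scoop: metal spoon lying on the counter at the right; origin at its middle, on the counter. Leave alone.
Not all that is in view belongs to the job. Leave any turquoise look-alike of the flask alone.

How it is judged:
By the outcome, as a careful person would: the job done as asked, in the order asked, and still so for the second after the job is handed in, with the robot touching nothing.
It also fails if it takes over 72 s, if anything falls off the work surface, if the arm or the gripper's body presses on something with over 40 N, if the wrist force passes 120 N, or if a joint passes its speed limit or range.

## Working session

There is one attempt and no reset: what is moved stays moved. The work goes in short steps, Python scripts to look and compute and a shell command to move; the robot and the scene stay as the last step left them, time stands still between calls to the robot, and variables do not carry over. Pictures are saved under pics/ and viewed, at most 10 in all, crops included, and the job is handed in when it is done.

```bash
ls; mkdir -p pics; cat > h.py <<'E'
import numpy as np, cv2
from cell import manip, imaging
def cap(n,name=None):
    c=imaging.camera(n)
    if name: cv2.imwrite('pics/'+name,c['color'][...,::-1])
    return c
def ray(c,u,v):
    a=np.array([(u-c['cx'])/c['fx'],(v-c['cy'])/c['fy']]);s=a.copy()
    for _ in range(20): s=a/(1+c['k1']*(s@s))
    T=np.array(c['T']);return T[:3,3],T[:3,:3]@np.array([s[0],s[1],1.])
def onz(c,u,v,z):
    o,d=ray(c,u,v);return o+d*(z-o[2])/d[2]
def proj(c,p):
    T=np.array(c['T']);q=T[:3,:3].T@(np.array(p)-T[:3,3]);s=q[:2]/q[2];s=s*(1+c['k1']*(s@s))
    return np.array([s[0]*c['fx']+c['cx'],s[1]*c['fy']+c['cy']])
def tri(c1,p1,c2,p2):
    o1,d1=ray(c1,*p1);o2,d2=ray(c2,*p2)
    A=np.c_[d1,-d2];t=np.linalg.lstsq(A,o2-o1,rcond=None)[0]
    a,b=o1+d1*t[0],o2+d2*t[1];return (a+b)/2,np.linalg.norm(a-b)
E
python3 - <<'E'
from h import *
a=cap('scene','scene0.png');b=cap('side','side0.png')
for c in(a,b):print(c['fx'],c['fy'],c['cx'],c['cy'],c['k1'],np.round(c['T'],3).tolist())
s=manip.sense();print({k:np.round(v,3).tolist() for k,v in s.items()})
E
```

```text
pics
434.2247060160409 434.2247060160409 254.1100223330909 177.67772871483692 -0.10729422128182449 [[-0.841, 0.475, -0.261, 0.943], [0.542, 0.74, -0.399, 0.539], [0.004, -0.477, -0.879, 1.364], [0.0, 0.0, 0.0, 1.0]]
462.97303575772855 462.97303575772855 253.12892290874456 191.92606854689782 0.017826764290264488 [[-0.791, -0.388, 0.472, -0.088], [-0.611, 0.508, -0.606, 0.857], [-0.005, -0.769, -0.64, 1.026], [0.0, 0.0, 0.0, 1.0]]
{'time_s': 0.1, 'q': [0.995, 0.427, 0.074, 1.607, -0.034, 1.111, -0.067], 'joint_vel': [-0.0, -0.003, -0.0, 0.0, 0.001, -0.0, -0.001], 'joint_torque': [0.011, -95.152, 3.772, -46.44, 0.02, 0.006, -0.0], 'eef_pos': [0.279, -0.614, 0.231], 'ee_rot': [-3.14, 0.0, 0.427], 'wrist_force': [-0.178, 0.686, 0.481], 'moment': [0.001, -0.017, -0.025], 'gripper_force': 0.0, 'gripper_width': 1.0}
```

View pics/scene0.png

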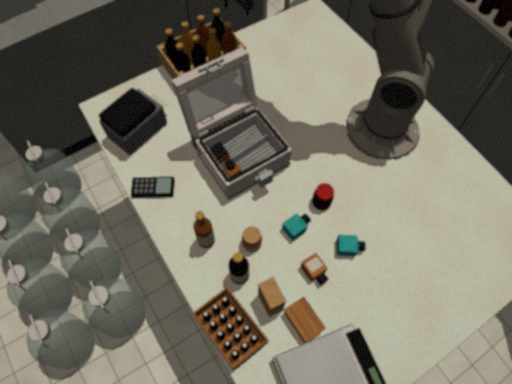

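View pics/side0.png

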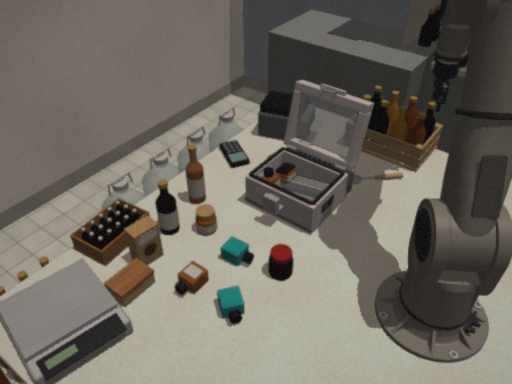

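The scene view shows the amber flask lying at (314,266) with its black cap at (322,279). In the side view it is at (193,275), cap (181,287).

What could be mistaken for it:
- turquoise flask at (295,226)
- turquoise flask at (349,245)
- honey jar at (252,239)
- brown carton at (271,296)
- stock flask inside the chiller at about (230,165)

I choose the amber one at (314,266). Next is a close crop to check it, with the chiller alongside.

```bash
python3 - <<'E'
import cv2,numpy as np
a=cv2.imread('pics/scene0.png');b=cv2.imread('pics/side0.png')
def cr(i,x,y,w,h,s):
    return cv2.resize(i[y:y+h,x:x+w],None,fx=s,fy=s,interpolation=cv2.INTER_CUBIC)
t=np.hstack([cr(a,284,236,60,56,5),cr(b,160,250,60,56,5)])
u=np.hstack([cr(a,180,95,120,100,2.5*1),cr(b,235,130,120,100,2.5)])
cv2.imwrite('pics/crop0.png',np.vstack([t,u]));print(t.shape,u.shape)
E
```

```text
(280, 600, 3) (250, 600, 3)
```

View pics/crop0.png

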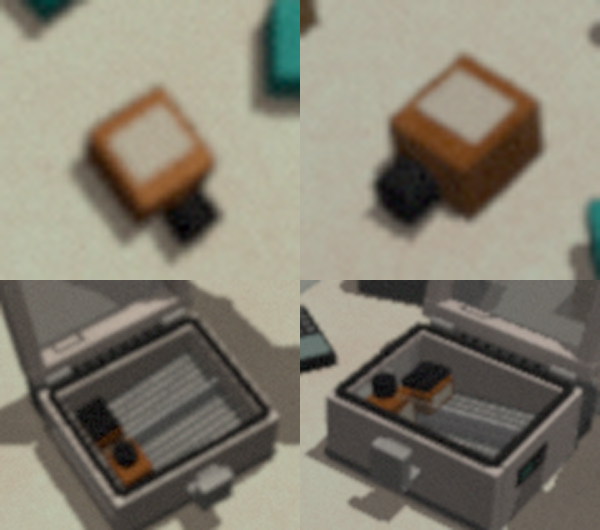

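```bash
python3 - <<'E'
from h import *
a=cap('scene');b=cap('side');w=cap('wrist')
S=lambda u,v:(u/5+284,v/5+236)
for n,p,z in [('bodytopface corners',(155,88),.048),('',(90,132),.048),('',(143,217),.048),('',(212,165),.048),('cap',(190,213),.03)]:
    print(n,S(*p),onz(a,*S(*p),z).round(4))
C=lambda u,v:(u/2.5+180,(v-280)/2.5+95)
for p in [(195,318),(45,395),(122,490),(275,408)]: print('rim',C(*p),onz(a,*C(*p),.11).round(4))
D=lambda u,v:((u-300)/2.5+235,(v-280)/2.5+130)
print('stock cap tri',tri(a,C(126,453),b,D(384,380)))
T=np.array(w['T']);R=T[:3,:3]
print('wrist',w['fx'],w['k1'],T.round(3).tolist())
for n,c in(('sc',a),('sd',b)):
    hsv=cv2.cvtColor(c['color'],cv2.COLOR_RGB2HSV)
    m=cv2.inRange(hsv,(5,110,60),(20,255,255))
    k,l,st,ce=cv2.connectedComponentsWithStats(m)
    for i in range(1,k):
        if st[i,4]>40: print(n,st[i],ce[i].round(1))
E
```

```text
bodytopface corners (315.0, 253.6) [0.5372 0.2751 0.048 ]
 (302.0, 262.4) [0.5886 0.276  0.048 ]
 (312.6, 279.4) [0.5928 0.3382 0.048 ]
 (326.4, 269.0) [0.5371 0.3351 0.048 ]
cap (322.0, 278.6) [0.5618 0.3496 0.03  ]
rim (258.0, 110.2) [ 0.4082 -0.2556  0.11  ]
rim (198.0, 141.0) [ 0.6547 -0.2565  0.11  ]
rim (228.8, 179.0) [ 0.6423 -0.0716  0.11  ]
rim (290.0, 146.2) [ 0.3997 -0.0676  0.11  ]
stock cap tri (array([ 0.60930443, -0.11540296,  0.11945616]), np.float64(0.006960342777420421))
wrist 289.68163030284126 -0.07086870476968034 [[0.413, -0.868, -0.275, 0.35], [-0.911, -0.393, -0.125, -0.581], [0.0, 0.302, -0.953, 0.373], [0.0, 0.0, 0.0, 1.0]]
sc [197  14   8   7  44] [200.5  17. ]
sc [181  21   8   7  46] [184.4  23.8]
sc [164  28   9   7  48] [168.4  30.8]
sc [174  28  26  21 273] [186.4  37.9]
sc [231  31  13  17  45] [237.1  41.4]
sc [206  37  13  25 134] [210.7  48.5]
sc [157  43  27  34 282] [167.5  61.1]
sc [221 160  20  17 135] [231.4 168.9]
sc [194 212  17  22 227] [201.8 224. ]
sc [243 227  18  22 307] [251.3 237.4]
sc [233 253  11  10  84] [237.7 257.4]
sc [302 254  24  26 187] [313.4 268.3]
sc [260 279  25  31 490] [271.1 294.2]
sc [ 193  287   74   82 1933] [230.7 329.7]
sc [285 298  39  44 941] [303.8 319.5]
sd [ 362   91   80   80 1699] [402.9 135.2]
sd [409 106   9  21  93] [413.1 114.9]
sd [186 145  17  35 320] [193.9 164.4]
sd [262 168  34  15 150] [277.3 176.2]
sd [376 174  26   5  69] [389.7 175.8]
sd [158 180   9   9  62] [162.2 183.5]
sd [194 196  11   7  42] [199.7 199.3]
sd [  71  199   91  106 2696] [128.5 257.5]
sd [196 205  20  22 358] [205.2 215.7]
sd [100 208   8  11  41] [104.6 212.5]
sd [ 92 214   8  12  46] [ 96.4 219.3]
sd [ 82 221   9  12  51] [ 87.2 226.2]
sd [ 39 257   9   8  53] [ 43.3 260.3]
sd [178 262  30  31 324] [194.5 278. ]
sd [ 18 271   9   9  59] [ 21.8 274.8]
```

```bash
python3 -m jog '[[0,0,0.04,0,0],[0,0,0.04,0,0],[0,0,0.04,0,0],[0.005,0.015,0.035,5,0],[0.01,0.037,0.01,5,0],[0.01,0.037,0,5,0],[0.01,0.037,0,5,0],[0.01,0.037,0,5,0],[0.01,0.037,0,5,0],[0.01,0.037,0,5,0],[0.01,0.037,0,5,0],[0.01,0.037,0,5,0]]' 20; python3 -m jog '[[0.01,0.037,0,5,0],[0.01,0.037,0,5,0],[0.01,0.037,0,5,0],[0.012,0.037,0,5,0],[0.012,0.037,0,5,0],[0.012,0.037,0,0,0],[0.012,0.037,0,0,0],[0.012,0.037,0,0,0],[0.012,0.037,0,0,0],[0.012,0.037,0,0,0],[0.012,0.037,0,0,0],[0.012,0.037,0,0,0]]'; python3 -m jog '[[0.012,0.037,0,0,0],[0.012,0.037,0,0,0],[0.012,0.035,0,0,0],[0.005,0.03,-0.03,0,0],[0,0,-0.04,0,0],[0,0,-0.02,0,0],[0,0,0,0,0]]'
python3 - <<'E'
from h import *
w=cap('wrist','w1.png');T=np.array(w['T']);print(T.round(3).tolist(),w['cx'],w['cy'])
s=manip.sense();print(s['q'],s['ee_rot'])
E
```

```text
time_s: 1.25
eef_pos: [0.3644, -0.3015, 0.3964]
ee_rot: [3.141, 0.0, 1.216]
wrist_force: [1.6, 0.0, 0.6]
gripper_width: 0.505
gripper_force: 0.0
time_s: 2.25
eef_pos: [0.5025, 0.1424, 0.3966]
ee_rot: [3.141, 0.0, 1.648]
wrist_force: [0.7, -0.8, -0.2]
gripper_width: 0.498
gripper_force: 0.0
time_s: 2.83
eef_pos: [0.5416, 0.278, 0.3022]
ee_rot: [-3.135, 0.002, 1.65]
wrist_force: [-0.7, -0.2, -0.5]
gripper_width: 0.499
gripper_force: 0.0
[[0.997, 0.075, 0.019, 0.537], [0.077, -0.949, -0.305, 0.356], [-0.005, 0.306, -0.952, 0.444], [0.0, 0.0, 0.0, 1.0]] 253.61708411819976 195.49629986612788
[ 0.00721429  0.35217369 -0.7537632   1.62940686  0.24910402  1.26316459
 -0.7147392 ] [-3.13809227e+00  1.17086385e-03  1.64881399e+00]
```

View pics/w1.png

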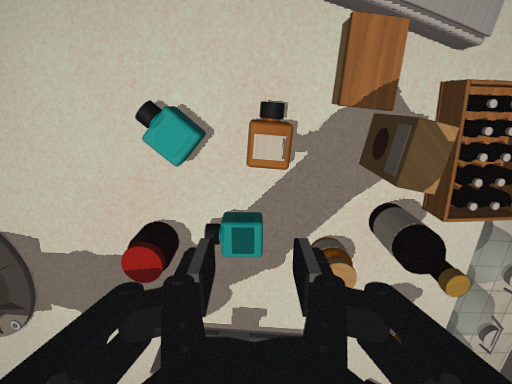

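The amber flask is at (270,145) with its label up and its cap at (272,110), pointing up the image, which is world +y. A turquoise look-alike lies behind its foot at (241,235). Next I measure both.

```bash
python3 - <<'E'
from h import *
w=cap('wrist')
hsv=cv2.cvtColor(w['color'],cv2.COLOR_RGB2HSV)
for n,lo,hi,z in(('body',(4,90,50),(22,255,255),.036),('turq',(80,100,40),(100,255,255),.048)):
    m=cv2.inRange(hsv,lo,hi);m=cv2.morphologyEx(m,cv2.MORPH_OPEN,np.ones((3,3)))
    cs,_=cv2.findContours(m,cv2.RETR_EXTERNAL,cv2.CHAIN_APPROX_NONE)
    for c in cs:
        if cv2.contourArea(c)<400 or (n=='body' and not 230<c[:,0,0].mean()<310):continue
        for zz in((.048,.0) if n=='body' else (.048,)):
            P=np.array([onz(w,*p,zz)[:2] for p in c[:,0].astype(float)]).astype(np.float32)
            r=cv2.minAreaRect(P);print(n,zz,r,cv2.boundingRect(c),P.min(0),P.max(0))
m=(w['color'].max(2)<45).astype(np.uint8);m[:90]=0;m[125:]=0;m[:,:255]=0;m[:,292:]=0
v,u=np.nonzero(m);print('cap px',u.min(),u.max(),v.min(),v.max())
for p in((u.min(),v.mean()),(u.max()+1,v.mean()),(u.mean(),v.min()),(u.mean(),v.max()+1)):print(onz(w,*p,.024).round(4))
E
```

```text
body 0.048 ((0.5600898265838623, 0.30560827255249023), (0.058778319507837296, 0.06776443123817444), 0.003432842204347253) (246, 118, 45, 51) [0.53070015 0.27172658] [0.5894799  0.33949038]
body 0.0 ((0.5628131628036499, 0.2994751036167145), (0.06584832817316055, 0.07591529935598373), 0.00330940424464643) (246, 118, 45, 51) [0.5298884  0.26151803] [0.5957383  0.33743265]
turq 0.048 ((0.5294191241264343, 0.16647271811962128), (0.06558053940534592, 0.07157488912343979), 4.488858222961426) (218, 212, 44, 44) [0.49677446 0.1286372 ] [0.56347257 0.20445299]
turq 0.048 ((0.4276045262813568, 0.3077242374420166), (0.06472916901111603, 0.06780021637678146), 53.61836242675781) (142, 107, 62, 59) [0.3864147  0.26557446] [0.47086617 0.3444119 ]
cap px 259 282 102 118
[0.5447 0.3481 0.024 ]
[0.5784 0.3508 0.024 ]
[0.5597 0.3604 0.024 ]
[0.5618 0.3372 0.024 ]
```

```bash
python3 -m jog '[[0.019,0.02,0,-4,-0.3],[0,0.03,-0.03,0,-0.3],[0,0.03,-0.03,0,-0.3],[0,0,-0.04,0,-0.3],[0,0,-0.04,0,-0.3],[0,0,-0.03,0,-0.3],[0,0,-0.03,0,-0.3],[0,0,0,0,-0.3],[0,0,0,0,-0.3]]' 20
python3 - <<'E'
from h import *
s=manip.sense();print(s['eef_pos'],s['ee_rot'])
w=cap('wrist','w2.png')
m=(w['color'].max(2)<45).astype(np.uint8)
for p in ((.561,.362,.024),(.544,.35,.024),(.578,.35,.024),(.561,.336,.048)):print(proj(w,p).round(1))
E
```

```text
time_s: 3.68
eef_pos: [0.5631, 0.3577, 0.1095]
ee_rot: [3.141, -0.0, 1.578]
wrist_force: [-0.5, 0.7, 0.7]
gripper_width: 0.649
gripper_force: 0.0
[0.56307027 0.3577288  0.10948054] [ 3.14142225e+00 -1.68901980e-04  1.57769361e+00]
[250.4 197.5]
[230.1 211. ]
[270.6 211.2]
[250. 239.]
```

View pics/w2.png

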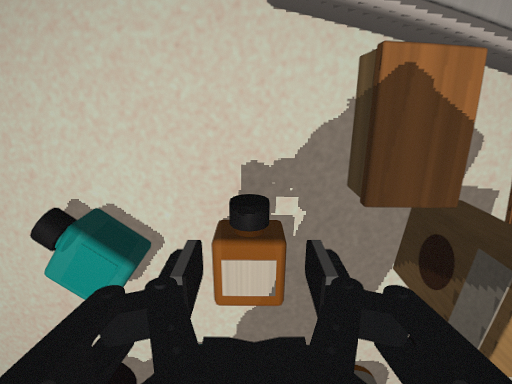

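The wrist view shows the cap at (250,212), centred between the open fingers and where I predicted it. I go down and grip it.

```bash
python3 -m jog '[[-0.002,0.001,-0.035,0,-0.3],[0,0,-0.035,0,-0.3],[0,0,-0.025,0,-0.3],[0,0,-0.008,0,-0.3],[0,0,0,0,-0.3],[0,0,0,0,1],[0,0,0,0,1],[0,0,0,0,1],[0,0,0,0,1],[0,0,0,0,1],[0,0,0,0,1]]' 25
```

```text
time_s: 4.65
eef_pos: [0.5617, 0.3603, 0.0077]
ee_rot: [3.138, -0.003, 1.579]
wrist_force: [1.6, 3.5, 8.0]
gripper_width: 0.386
gripper_force: 24.7
```

```bash
python3 -m jog '[[0,-0.004,0.011,0,1],[0,-0.005,0.011,0,1],[0,-0.007,0.0095,0,1],[0,-0.008,0.0095,0,1],[0,-0.009,0.0075,0,1],[0,-0.010,0.007,0,1],[0,0,0,0,1]]'
python3 - <<'E'
from h import *
cap('side','side1.png')
i=cv2.imread('pics/side1.png');cv2.imwrite('pics/side1c.png',cv2.resize(i[200:320,120:280],None,fx=4,fy=4))
E
```

```text
time_s: 5.23
eef_pos: [0.5615, 0.3129, 0.0622]
ee_rot: [3.14, 0.001, 1.576]
wrist_force: [0.4, 0.4, -1.2]
gripper_width: 0.383
gripper_force: 25.1
```

View pics/side1c.png

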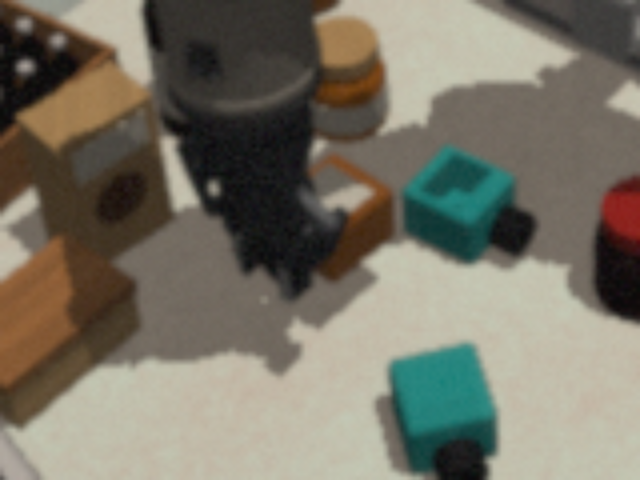

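The flask, at (345,210) in the crop, is tilting up about its foot as planned, clear of the turquoise one. I finish the arc.

```bash
python3 -m jog '[[0,-0.011,0.005,0,1],[0,-0.011,0.004,0,1],[0,-0.012,0.002,0,1],[0,-0.012,0.001,0,1],[0,-0.012,-0.001,0,1],[0,-0.012,-0.002,0,1],[0,0,0,0,1],[0,0,-0.001,0,1],[0,0,0,0,1]]'
python3 - <<'E'
from h import *
cap('side','side2.png');cap('wrist','w3.png')
i=cv2.imread('pics/side2.png');j=cv2.imread('pics/w3.png')
cv2.imwrite('pics/c3.png',np.hstack([cv2.resize(i[200:300,150:270],None,fx=3.2,fy=3.2),cv2.resize(j[170:330,170:330],(320,320))]))
E
```

```text
time_s: 6.03
eef_pos: [0.5602, 0.246, 0.0684]
ee_rot: [-3.141, -0.0, 1.579]
wrist_force: [0.2, 0.4, -1.1]
gripper_width: 0.386
gripper_force: 25.2
```

View pics/c3.png

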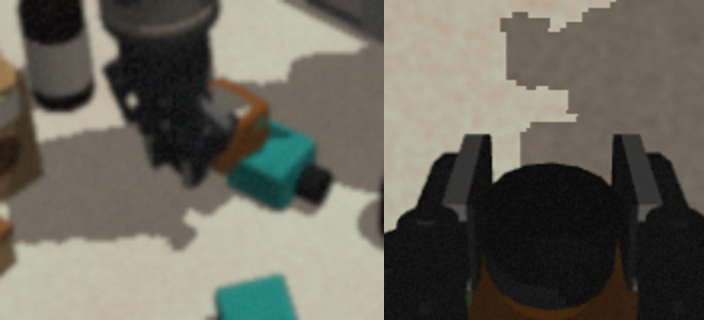

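Two things in the picture. In the side half, the body is still tilted, with its label edge at crop (220,80) to (268,115). In the wrist half, the cap disc faces the camera. So the flask did not pivot fully, and I measure its tilt from that foot edge.

```bash
python3 - <<'E'
from h import *
b=cap('side')
hsv=cv2.cvtColor(b['color'],cv2.COLOR_RGB2HSV);m=cv2.inRange(hsv,(4,90,40),(22,255,255))
m[:220]=0;m[260:]=0;m[:,:205]=0;m[:,245:]=0
v,u=np.nonzero(m);print(len(u),u.min(),u.max(),v.min(),v.max())
R=(u.max()+.5,v[u==u.max()].mean());Tp=(u[v==v.min()].mean(),v.min())
B=(u[v==v.max()].mean(),v.max()+1.)
for n,p,x in(('R',R,.531),('T',Tp,.591),('B',B,.531)):
    o,d=ray(b,*p);q=o+d*(x-o[0])/d[0];print(n,p,q.round(4))
E
```

```text
228 214 233 225 254
R (np.float64(233.5), np.float64(235.0)) [0.531  0.155  0.0888]
T (np.float64(218.5), np.int64(225)) [0.591  0.1508 0.09  ]
B (np.float64(219.0), np.float64(255.0)) [0.531  0.2199 0.0617]
```

The foot edge is at z≈0.09, so the flask was carried at only about 15° of tilt: the pads hold it too firmly to pivot. I lift it clear of the turquoise one and move it to open counter, then ease the grip so it swings down.

```bash
python3 -m jog '[[0,0,0.02,0,1],[0,0.01,0.02,0,1],[0,0.03,0,0,1],[0,0.03,0,0,1],[0,0.02,-0.015,0,1],[0,0,-0.014,0,1],[0,0,-0.003,0,1],[0,0,0,0,1]]' 20; python3 -m jog '[[0,0,0,0,0.3],[0,0,0,0,0.3],[0,0,0,0,0.3]]' 20; python3 -m jog '[[0,0,0,0,0.24],[0,0,0,0,0.24],[0,0,0,0,0.24]]' 20
cat > tilt.py <<'E'
from h import *
b=cap('side')
hsv=cv2.cvtColor(b['color'],cv2.COLOR_RGB2HSV);m=cv2.inRange(hsv,(4,90,40),(22,255,255))
c=proj(b,manip.sense()['eef_pos']+np.array([0,-.04,0])).astype(int)
m2=np.zeros_like(m);m2[c[1]-30:c[1]+30,c[0]-24:c[0]+26]=m[c[1]-30:c[1]+30,c[0]-24:c[0]+26]
v,u=np.nonzero(m2);print(c,len(u),u.min(),u.max(),v.min(),v.max())
x0=manip.sense()['eef_pos'][0]
for n,p,x in(('R',(u.max()+.5,v[u==u.max()].mean()),x0-.03),('T',(u[v==v.min()].mean(),v.min()),x0+.03)):
    o,d=ray(b,*p);q=o+d*(x-o[0])/d[0];print(n,p,q.round(4))
E
python3 tilt.py
```

```text
time_s: 6.85
eef_pos: [0.5595, 0.3353, 0.0753]
ee_rot: [-3.139, 0.001, 1.579]
wrist_force: [0.3, -1.0, -1.8]
gripper_width: 0.38
gripper_force: 24.9
time_s: 7.1
eef_pos: [0.5609, 0.3352, 0.0774]
ee_rot: [3.141, -0.0, 1.578]
wrist_force: [-1.1, -0.2, -2.1]
gripper_width: 0.386
gripper_force: 24.9
time_s: 7.35
eef_pos: [0.5605, 0.3356, 0.0769]
ee_rot: [3.141, -0.0, 1.578]
wrist_force: [-0.0, 0.1, -1.7]
gripper_width: 0.381
gripper_force: 24.9
[192 262] 307 191 213 232 272
R (np.float64(213.5), np.float64(232.0)) [0.5304 0.2347 0.1638]
T (np.float64(207.66666666666666), np.int64(232)) [0.5904 0.1975 0.0985]
```

```bash
for c in 1; do python3 -m jog '[[0,0,0,0,0.22],[0,0,0,0,0.22]]' | grep grip; python3 -m jog '[[0,0,0,0,0.2],[0,0,0,0,0.2]]' | grep grip; done
python3 - <<'E'
from h import *
i=cap('side','side3.png')['color'][...,::-1];j=cap('scene')['color'][...,::-1]
cv2.imwrite('pics/c4.png',np.hstack([cv2.resize(i[200:300,130:250],None,fx=3.3,fy=3.3),cv2.resize(j[210:310,260:380],None,fx=3.3,fy=3.3)]))
E
```

```text
gripper_width: 0.392
gripper_force: 12.3
gripper_width: 0.401
gripper_force: 0.2
```

View pics/c4.png

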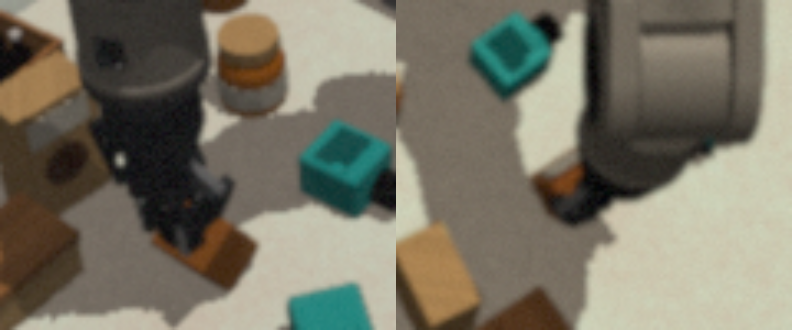

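```bash
python3 - <<'E'
from h import *
b=cap('side')
s=manip.sense();print(s['eef_pos'],s['wrist_force'],s['gripper_force'])
for n,p,x in(('R',(207.3,274.2),.5305),('B',(199.1,287.3),.5305),('L',(175.5,272.7),.5905)):
    o,d=ray(b,*p);q=o+d*(x-o[0])/d[0];print(n,q.round(4))
for ph in(0,20,40,60,75,90):
    a=np.radians(ph);g=np.array([.5605,.3354,.0959]);ax=np.array([0,np.cos(a),np.sin(a)]);nx=np.array([0,-np.sin(a),np.cos(a)])
    print(ph,[proj(b,g+ax*(z-88)/1e3+nx*t/1e3+np.array([-.03 if i!=3 else .03,0,0])).round(0).tolist() for i,(z,t) in enumerate([(0,24),(0,-24),(64,-24),(64,-24),(64,24)])])
E
```

```text
[0.56027353 0.33586618 0.07670837] [-0.19527468  0.59228481  1.41038888] 0.20755765959620476
R [0.5305 0.2724 0.0296]
B [0.5305 0.3082 0.0082]
L [0.5905 0.3329 0.0495]
0 [[211.0, 246.0], [212.0, 258.0], [196.0, 273.0], [180.0, 262.0], [195.0, 261.0]]
20 [[213.0, 254.0], [210.0, 268.0], [194.0, 277.0], [178.0, 266.0], [197.0, 262.0]]
40 [[211.0, 263.0], [205.0, 279.0], [191.0, 280.0], [175.0, 270.0], [198.0, 264.0]]
60 [[208.0, 273.0], [198.0, 288.0], [188.0, 283.0], [172.0, 272.0], [198.0, 267.0]]
75 [[203.0, 281.0], [192.0, 295.0], [186.0, 284.0], [170.0, 273.0], [198.0, 270.0]]
90 [[198.0, 288.0], [186.0, 299.0], [184.0, 284.0], [167.0, 273.0], [196.0, 273.0]]
```

The side-view corners match a tilt of about 60° with the foot just off the counter, so the eased grip let it swing. I hold it lightly and walk it over its foot edge.

```bash
python3 -m jog '[[0,0,0,0,0.215],[0,0,0,0,0.215]]'; python3 -m jog '[[0,0,-0.003,0,0.215],[0,0,-0.003,0,0.215],[0,0,0,0,0.215]]'; python3 -m jog '[[0,-0.004,-0.001,0,0.215],[0,-0.008,0,0,0.215],[0,-0.008,0,0,0.215],[0,-0.008,0,0,0.215],[0,-0.008,-0.001,0,0.215],[0,-0.008,-0.001,0,0.215],[0,-0.004,-0.001,0,0.215],[0,0,0,0,0.215]]'
cat > chk.py <<'E'
from h import *
s=manip.sense();b=cap('side');e=s['eef_pos'];print(e,s['wrist_force'].round(1),s['gripper_force'])
hsv=cv2.cvtColor(b['color'],cv2.COLOR_RGB2HSV);m=cv2.inRange(hsv,(4,90,30),(22,255,255))
c=proj(b,e+[0,-.02,-.04]).astype(int);k=np.zeros_like(m);k[c[1]-22:c[1]+32,c[0]-24:c[0]+26]=255
n,l,st,ce=cv2.connectedComponentsWithStats(m&k);
for i in range(1,n):
    if st[i,4]>30:
        v,u=np.nonzero(l==i);print('obs R',u.max(),v[u==u.max()].mean(),'B',u[v==v.max()].mean(),v.max(),'L',u.min(),v[u==u.min()].mean(),'area',st[i,4])
for ph in(60,75,90):
    a=np.radians(ph);g=e+[0,0,.019];ax=np.array([0,np.cos(a),np.sin(a)]);nx=np.array([0,-np.sin(a),np.cos(a)])
    print(ph,[proj(b,g+ax*(z-88)/1e3+nx*t/1e3+np.array([xx,0,0])).round(0).tolist() for z,t,xx in [(0,24,-.03),(0,-24,-.03),(0,-24,.03),(64,-24,.03),(64,24,-.03)]])
E
python3 chk.py
```

```text
time_s: 8.05
eef_pos: [0.5603, 0.3359, 0.0767]
ee_rot: [3.142, -0.0, 1.579]
wrist_force: [-0.9, 0.5, 0.8]
gripper_width: 0.396
gripper_force: 5.4
time_s: 8.3
eef_pos: [0.5603, 0.3369, 0.071]
ee_rot: [3.141, -0.002, 1.579]
wrist_force: [-1.6, 2.1, 5.9]
gripper_width: 0.395
gripper_force: 7.1
time_s: 8.97
eef_pos: [0.5605, 0.2867, 0.0666]
ee_rot: [3.142, 0.0, 1.578]
wrist_force: [0.5, 0.2, -1.4]
gripper_width: 0.392
gripper_force: 8.3
[0.56046416 0.28674152 0.06659406] [ 0.5  0.2 -1.4] 8.342059850692749
obs R 210 276.0 B 199.5 285 L 184 264.0 area 357
60 [[219.0, 265.0], [210.0, 280.0], [195.0, 270.0], [185.0, 264.0], [211.0, 259.0]]
75 [[215.0, 273.0], [205.0, 286.0], [189.0, 276.0], [183.0, 265.0], [210.0, 261.0]]
90 [[210.0, 280.0], [199.0, 290.0], [183.0, 280.0], [181.0, 265.0], [209.0, 264.0]]
```

```bash
python3 -m jog '[[0,0,-0.002,0,0.215],[0,0,0,0,0.215]]'; python3 -m jog '[[0,0,-0.002,0,0.215],[0,0,0,0,0.215]]'; python3 chk.py
python3 - <<'E'
from h import *
i=cap('side')['color'][...,::-1];j=cap('wrist')['color'][...,::-1]
cv2.imwrite('pics/c5.png',np.hstack([cv2.resize(i[210:310,150:250],None,fx=4,fy=4),cv2.resize(j[150:350,150:350],(400,400))]))
E
```

```text
time_s: 9.18
eef_pos: [0.5603, 0.2881, 0.0649]
ee_rot: [3.141, -0.0, 1.579]
wrist_force: [-1.8, -0.3, 6.7]
gripper_width: 0.394
gripper_force: 9.1
time_s: 9.35
eef_pos: [0.5603, 0.2883, 0.0633]
ee_rot: [3.141, -0.0, 1.579]
wrist_force: [-2.6, 0.6, 13.8]
gripper_width: 0.395
gripper_force: 17.7
[0.56034515 0.28834532 0.06331284] [-2.6  0.6 13.8] 17.667978850076906
obs R 210 276.0 B 199.5 285 L 184 265.0 area 347
60 [[219.0, 266.0], [210.0, 281.0], [194.0, 271.0], [185.0, 265.0], [210.0, 260.0]]
75 [[215.0, 274.0], [204.0, 287.0], [189.0, 277.0], [183.0, 266.0], [210.0, 263.0]]
90 [[210.0, 281.0], [199.0, 291.0], [183.0, 281.0], [181.0, 266.0], [209.0, 266.0]]
```

View pics/c5.png

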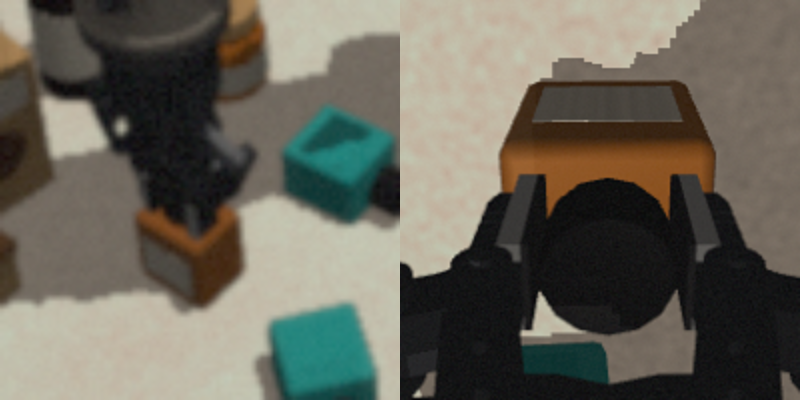

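The flask now stands upright on the counter: side half at (190,250), wrist half with its cap between the pads and label faces on both sides. I let go and rise.

```bash
python3 -m jog '[[0,0,0.001,0,0.1],[0,0,0,0,0],[0,0,0,0,-0.05],[0,0,0.01,0,-0.05],[0,0,0.03,0,-0.05],[0,0,0.03,0,-0.05],[0,0,0.04,0,-0.05],[0,0,0.04,0,-0.05],[0,0,0,0,-0.05],[0,0,0,0,-0.05]]' 20
python3 - <<'E'
from h import *
w=cap('wrist','w6.png');s=manip.sense();print(s['eef_pos'],s['ee_rot'][2])
hsv=cv2.cvtColor(w['color'],cv2.COLOR_RGB2HSV);m=cv2.inRange(hsv,(4,90,30),(22,255,255))
n,l,st,ce=cv2.connectedComponentsWithStats(m)
for i in range(1,n):
    if st[i,4]>150: print(st[i],ce[i].round(),onz(w,*ce[i],.064).round(3))
print('expected foot/shoulder px',[proj(w,(.5604,.288+y,z)).round().tolist() for y,z in((0.024,0),(.024,.064),(-.024,.064),(0,.09),(.017,.09),(-.017,.09))],[proj(w,(.5604+x,.288,.09)).round().tolist() for x in(-.017,.017)])
E
```

```text
time_s: 10.33
eef_pos: [0.5612, 0.2884, 0.2168]
ee_rot: [3.137, -0.002, 1.578]
wrist_force: [-1.2, 0.7, -0.3]
gripper_width: 0.526
gripper_force: 0.0
[0.56051804 0.28771209 0.21481444] 1.5784181667238206
[ 326    0   90  111 8824] [369.  54.] [0.672 0.415 0.064]
[  364    64   148   177 12853] [449. 154.] [0.77  0.32  0.064]
[ 224  155   57   52 1631] [252. 179.] [0.561 0.292 0.064]
[ 477  314   35   38 1024] [496. 332.] [0.9   0.075 0.064]
expected foot/shoulder px [[252.0, 150.0], [252.0, 160.0], [252.0, 204.0], [252.0, 189.0], [252.0, 172.0], [251.0, 206.0]] [[234.0, 189.0], [269.0, 189.0]]
```

```bash
python3 -m jog '[[0,0,0.04,0,-0.05],[0,0,0.04,0,-0.05],[0,-0.02,0.035,0,-0.05],[0,-0.035,0.02,0,-0.05],[-0.003,-0.038,0.015,0,-0.05],[-0.003,-0.038,0.015,0,-0.05],[-0.003,-0.038,0,0,-0.05],[-0.003,-0.038,0,0,-0.05],[-0.003,-0.038,0,0,-0.05],[-0.003,-0.038,0,0,-0.05],[-0.003,-0.038,0,0,-0.05],[-0.003,-0.038,0,0,-0.05]]'; python3 -m jog '[[-0.003,-0.038,0,0,-0.05],[0,-0.04,0,0,-0.05],[0,-0.02,0,0,-0.05],[0,0,0,0,-0.05],[0,0,0,0,-0.05]]'
python3 - <<'E'
from h import *
w=cap('wrist','w7.png');np.save('w7T.npy',w['T']);s=manip.sense();print(s['eef_pos'],w['T'].round(3).tolist())
E
```

```text
time_s: 11.38
eef_pos: [0.5353, -0.0732, 0.3777]
ee_rot: [-3.14, -0.0, 1.579]
wrist_force: [1.2, 0.9, -0.5]
gripper_width: 0.526
gripper_force: 0.0
time_s: 11.8
eef_pos: [0.5326, -0.1705, 0.3772]
ee_rot: [-3.139, -0.001, 1.576]
wrist_force: [0.8, 0.2, 0.3]
gripper_width: 0.527
gripper_force: 0.0
[ 0.5329144  -0.16908172  0.37757272] [[1.0, 0.004, 0.0, 0.533], [0.004, -0.953, -0.302, -0.092], [-0.001, 0.302, -0.953, 0.519], [0.0, 0.0, 0.0, 1.0]]
```

View pics/w7.png

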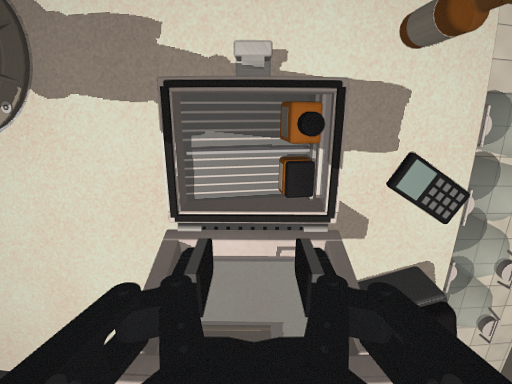

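The chiller is square to the image. Its gasket frame corners are about (163,80), (345,82), (337,222) and (168,222), the stock flask's cap is at (312,123) in the upper (+y) lane, the pot at (298,177), and the catch at (253,50). Now the numbers.

```bash
python3 - <<'E'
from h import *
w=cap('wrist')
img=w['color'];g=img.max(2)
for p in((163,80),(345,82),(337,222),(168,222)):print('rim',onz(w,*p,.11).round(4))
# gasket: dark frame -> contour
m=(g<45).astype(np.uint8);m[230:]=0;m[:70]=0;m[:,:140]=0;m[:,360:]=0
n,l,st,ce=cv2.connectedComponentsWithStats(m)
i=1+np.argmax(st[1:,4]);print(st[i])
v,u=np.nonzero(l==i)
P=np.array([onz(w,a,b,.11)[:2] for a,b in zip(u+.0,v+.0)]).astype(np.float32);print('gasket rect',cv2.minAreaRect(P))
# lane-body orange of stock & cap
hsv=cv2.cvtColor(img,cv2.COLOR_RGB2HSV)
om=cv2.inRange(hsv,(4,90,30),(22,255,255));k=np.zeros_like(om);k[85:160,260:340]=255
v,u=np.nonzero(om&k);print('stock body px',u.min(),u.max(),v.min(),v.max())
cm=(g<45)&(np.add.outer((np.arange(384)-123)**2,(np.arange(512)-312)**2)<18**2)
v,u=np.nonzero(cm);print('cap',len(u),u.mean(),v.mean(),u.min(),u.max(),v.min(),v.max())
for z in(.11,.118,.125):print(z,onz(w,u.mean(),v.mean(),z).round(4))
# divider/catch
E
```

```text
rim [ 0.4113 -0.0593  0.11  ]
rim [ 0.6552 -0.0603  0.11  ]
rim [ 0.6621 -0.2626  0.11  ]
rim [ 0.4022 -0.2644  0.11  ]
[ 160   81  185  142 4193]
gasket rect ((0.5309505462646484, -0.1620015799999237), (0.24989201128482819, 0.20298059284687042), 0.03468602895736694)
stock body px 279 321 103 159
cap 521 310.2763915547025 124.52591170825336 297 323 113 136
0.11 [ 0.6114 -0.1171  0.11  ]
0.118 [ 0.6099 -0.1166  0.118 ]
0.125 [ 0.6086 -0.1162  0.125 ]
```

```bash
python3 -m jog '[[0.003,0.03,0,0,-0.05],[0.003,0.038,0,0,-0.05],[0.003,0.038,0,0,-0.05],[0.003,0.038,0,0,-0.05],[0.003,0.038,0,0,-0.05],[0.003,0.038,0,0,-0.05],[0.003,0.038,0,0,-0.05],[0.003,0.038,0,0,-0.05],[0.003,0.038,0,0,-0.05],[0,0.038,-0.02,0,-0.05],[0,0.038,-0.03,0,-0.05],[0,0.038,-0.03,0,-0.05]]'; python3 -m jog '[[0,0.009,-0.04,0,-0.05],[0,0,-0.04,0,-0.05],[0,0,-0.02,0,-0.05],[0,0,0,0,-0.05],[0,0,0,0,-0.05]]'
python3 - <<'E'
from h import *
w=cap('wrist');s=manip.sense();e=s['eef_pos'];print(e,s['ee_rot'][2])
hsv=cv2.cvtColor(w['color'],cv2.COLOR_RGB2HSV);m=cv2.inRange(hsv,(4,90,30),(22,255,255))
n,l,st,ce=cv2.connectedComponentsWithStats(m)
for i in range(1,n):
    if st[i,4]>300 and 200<ce[i][0]<300:
        v,u=np.nonzero(l==i);print(st[i])
        P=np.array([onz(w,a,b,.064)[:2] for a,b in zip(u+.0,v+.0)]);print('shoulder min/max',P.min(0),P.max(0))
c=proj(w,(.5605,.29,.09));g=w['color'].max(2)
k=np.add.outer((np.arange(384)-c[1])**2,(np.arange(512)-c[0])**2)<24**2
v,u=np.nonzero((g<45)&k);print('cap',u.min(),u.max(),v.min(),v.max());
print(onz(w,(u.min()+u.max()+1)/2,v.mean(),.09),onz(w,u.mean(),v.min(),.09),onz(w,u.mean(),v.max()+1,.09))
E
```

```text
time_s: 12.9
eef_pos: [0.5591, 0.2704, 0.307]
ee_rot: [3.141, -0.001, 1.581]
wrist_force: [1.7, 0.3, 0.3]
gripper_width: 0.524
gripper_force: 0.0
time_s: 13.32
eef_pos: [0.5593, 0.277, 0.2074]
ee_rot: [-3.14, 0.0, 1.58]
wrist_force: [0.3, 0.5, 0.0]
gripper_width: 0.528
gripper_force: 0.0
[0.56017794 0.27716301 0.20891509] 1.5798096187999864
[ 226  147   59   52 1738]
shoulder min/max [0.53192861 0.26153159] [0.59058165 0.3147137 ]
cap 239 272 164 201
[0.56191123 0.2854394  0.09      ] [0.56182793 0.30280055 0.09      ] [0.56222904 0.26631964 0.09      ]
```

```bash
python3 -m jog '[[0.001,0.0085,-0.02,0,-0.05],[0,0,-0.03,0,-0.05],[0,0,-0.03,0,-0.05],[0,0,-0.03,0,-0.05],[0,0,-0.02,0,-0.05],[0,0,-0.01,0,-0.05],[0,0,0,0,-0.05]]'; python3 -m jog '[[0,0,0,0,1],[0,0,0,0,1],[0,0,0,0,1],[0,0,0,0,1]]' 20; python3 -m jog '[[0,0,0.01,0,1],[0,0,0.02,0,1],[0,0,0,0,1]]'
```

```text
time_s: 13.95
eef_pos: [0.5614, 0.2846, 0.0675]
ee_rot: [-3.141, 0.0, 1.578]
wrist_force: [-0.2, -0.6, -0.8]
gripper_width: 0.524
gripper_force: 0.0
time_s: 14.28
eef_pos: [0.5621, 0.285, 0.0693]
ee_rot: [3.139, -0.001, 1.578]
wrist_force: [-2.5, -0.4, 8.0]
gripper_width: 0.39
gripper_force: 23.4
time_s: 14.53
eef_pos: [0.5626, 0.2857, 0.1016]
ee_rot: [3.138, -0.002, 1.579]
wrist_force: [1.5, 0.9, -1.1]
gripper_width: 0.392
gripper_force: 22.7
```

```bash
python3 -m jog '[[0,0,0.04,0,1],[0,0,0.04,0,1],[0,-0.02,0.04,-5,1],[0,-0.03,0.03,-6,1],[-0.005,-0.03,0,-6,1],[-0.005,-0.03,0,-6,1],[-0.005,-0.03,0,-6,1],[-0.005,-0.03,0,-6,1],[-0.005,-0.03,0,-6,1],[-0.005,-0.03,0,-6,1],[-0.005,-0.03,0,-6,1],[-0.005,-0.03,0,-6,1]]'; python3 -m jog '[[-0.005,-0.03,0,-6,1],[0,-0.03,0,-6,1],[0,-0.03,0,-6,1],[0,-0.03,0,-6,1],[0,-0.02,0,-6,1],[0,0,0,-1,1],[0,0,0,0,1],[0,0,0,0,1]]'
python3 - <<'E'
from h import *
s=manip.sense();print(s['eef_pos'],np.degrees(s['ee_rot'][2]),s['q'].round(2))
E
```

```text
time_s: 15.53
eef_pos: [0.5207, -0.0049, 0.245]
ee_rot: [3.141, -0.001, 0.544]
wrist_force: [1.7, 0.4, -0.8]
gripper_width: 0.386
gripper_force: 22.7
time_s: 16.2
eef_pos: [0.5163, -0.1428, 0.2446]
ee_rot: [-3.141, -0.0, 0.01]
wrist_force: [-0.2, 0.3, -1.9]
gripper_width: 0.389
gripper_force: 22.6
[ 0.5163031  -0.14275237  0.24462478] 0.5879843851758274 [ 0.46  0.21 -0.35  1.88  0.08  1.06 -1.49]
```

```bash
python3 -m jog '[[0,0.012,0,-0.6,1],[0,0.013,0,0,1],[0,0,0,0,1],[0,0,-0.03,0,1],[0,0,-0.03,0,1],[0,0,-0.03,0,1],[0,0,-0.015,0,1],[0,0,0,0,1],[0,0,0,0,0.215],[0,0,0,0,0.215]]'; python3 -m jog '[[0,0,-0.006,0,0.215],[0,0,-0.004,0,0.215],[0,0,-0.003,0,0.215],[0,0,0,0,0.215]]'
```

```text
time_s: 17.03
eef_pos: [0.5171, -0.1181, 0.1406]
ee_rot: [3.142, -0.002, -0.001]
wrist_force: [0.1, 0.3, -1.0]
gripper_width: 0.387
gripper_force: 22.6
time_s: 17.37
eef_pos: [0.516, -0.1186, 0.1259]
ee_rot: [-3.142, 0.0, -0.003]
wrist_force: [0.1, 0.3, -1.7]
gripper_width: 0.389
gripper_force: 11.0
```

```bash
python3 -m jog '[[0,0,-0.003,0,0.215],[0,0,-0.002,0,0.215],[0,0,0,0,0.215]]'; python3 -m jog '[[0,0,-0.002,0,0.21],[0,0,-0.002,0,0.21],[0,0,0,0,0.21]]';  python3 -m jog '[[0,0,-0.002,0,0.21],[0,0,0,0,0.21]]'
```

```text
time_s: 17.62
eef_pos: [0.5165, -0.1185, 0.1212]
ee_rot: [-3.141, -0.0, -0.003]
wrist_force: [0.0, -0.6, -1.4]
gripper_width: 0.391
gripper_force: 10.8
time_s: 17.87
eef_pos: [0.5175, -0.118, 0.1179]
ee_rot: [-3.141, -0.002, -0.002]
wrist_force: [2.0, 3.3, 5.6]
gripper_width: 0.394
gripper_force: 6.0
time_s: 18.03
eef_pos: [0.5177, -0.1179, 0.116]
ee_rot: [-3.141, -0.003, -0.002]
wrist_force: [3.2, 3.7, 7.1]
gripper_width: 0.394
gripper_force: 6.2
```

```bash
python3 -m jog '[[0.005,0,0,0,0.21],[0.005,0,-0.001,0,0.21],[0.004,0,-0.001,0,0.21],[0,0,0,0,0.21]]'; python3 -m jog '[[0,0,0,0,0.1],[0,0,0.002,0,0.05],[0,0,0,0,0.05],[0,0,0,0,0.05]]'
cat > look.py <<'E'
from h import *
s=manip.sense();print(s['eef_pos'].round(4),s['wrist_force'].round(1),round(s['gripper_width'],3))
for n in('wrist','scene'):
    w=cap(n,n+'_l.png');hsv=cv2.cvtColor(w['color'],cv2.COLOR_RGB2HSV);m=cv2.inRange(hsv,(4,90,30),(22,255,255))
    N,l,st,ce=cv2.connectedComponentsWithStats(m)
    for i in range(1,N):
        if st[i,4]>30:
            q=onz(w,*ce[i],.09)
            if .38<q[0]<.68 and -.28<q[1]<-.03: print(n,st[i],ce[i].round(1),q.round(3))
    for sx in(-15,15,63):
        f=np.array([.531+sx/1e3,-.118,.045-.1763*sx/1e3]);ax=np.array([np.sin(.1745),0,np.cos(.1745)]);dx=np.array([np.cos(.1745),0,-np.sin(.1745)])
        print(n,'s',sx,'shoulder corners',[proj(w,f+ax*.064+dx*a+np.array([0,b,0])).round(0).tolist() for a in(-.024,.024) for b in(-.03,.03)],'cap',proj(w,f+ax*.09).round(0))
E
python3 look.py
```

```text
time_s: 18.37
eef_pos: [0.531, -0.1186, 0.113]
ee_rot: [-3.141, -0.0, -0.003]
wrist_force: [0.8, -0.8, 1.8]
gripper_width: 0.396
gripper_force: 5.3
time_s: 18.7
eef_pos: [0.5302, -0.1186, 0.1155]
ee_rot: [3.142, -0.0, -0.003]
wrist_force: [-0.0, 0.4, -0.6]
gripper_width: 0.474
gripper_force: 0.0
[ 0.5302 -0.1186  0.1155] [-0.   0.4 -0.6] 0.474
wrist [ 198   62  109   90 5274] [252.7 113.4] [ 0.603 -0.118  0.09 ]
wrist [ 331   77   93   75 1318] [346.8 121.2] [ 0.599 -0.171  0.09 ]
wrist [ 202  188  104   90 3917] [253.3 218.1] [ 0.54  -0.118  0.09 ]
wrist s -15 shoulder corners [[306.0, 293.0], [203.0, 293.0], [308.0, 212.0], [200.0, 212.0]] cap [254. 271.]
wrist s 15 shoulder corners [[307.0, 242.0], [201.0, 243.0], [309.0, 157.0], [199.0, 157.0]] cap [254. 209.]
wrist s 63 shoulder corners [[309.0, 155.0], [199.0, 156.0], [310.0, 64.0], [197.0, 65.0]] cap [253. 101.]
scene [241 151  19  17 150] [249.8 159.2] [ 0.537 -0.108  0.09 ]
scene [217 153  25  26 269] [229.6 165.9] [ 0.609 -0.123  0.09 ]
scene s -15 shoulder corners [[252.0, 143.0], [261.0, 155.0], [240.0, 150.0], [250.0, 163.0]] cap [250. 149.]
scene s 15 shoulder corners [[244.0, 147.0], [254.0, 160.0], [233.0, 155.0], [242.0, 168.0]] cap [242. 154.]
scene s 63 shoulder corners [[233.0, 155.0], [242.0, 168.0], [221.0, 163.0], [230.0, 176.0]] cap [230. 162.]
```

```bash
python3 -m jog '[[0,0,0.001,0,0.3],[0,0,0,0,0.3],[0,0,0,0,1],[0,0,0,0,1],[0,0,0,0,1]]' 40; python3 -m jog '[[0.004,0,-0.0007,0,1],[0.004,0,-0.0007,0,1],[0.004,0,-0.0007,0,1],[0.004,0,-0.0007,0,1],[0.004,0,-0.0007,0,1],[0,0,0,0,1]]'; python3 look.py | grep -v scene | head -5
```

```text
time_s: 19.22
eef_pos: [0.5301, -0.1186, 0.1162]
ee_rot: [-3.142, 0.0, -0.003]
wrist_force: [-0.4, 0.1, -1.4]
gripper_width: 0.381
gripper_force: 39.8
time_s: 19.72
eef_pos: [0.5511, -0.1184, 0.1126]
ee_rot: [-3.141, -0.0, -0.002]
wrist_force: [-1.0, 0.0, -2.8]
gripper_width: 0.382
gripper_force: 39.8
[ 0.5511 -0.1184  0.1126] [-1.   0.  -2.8] 0.382
wrist [ 199  102  108  145 8529] [253.3 173.3] [ 0.591 -0.118  0.09 ]
wrist [ 330  111   22   72 1073] [339.3 147.1] [ 0.606 -0.167  0.09 ]
wrist s -15 shoulder corners [[305.0, 325.0], [205.0, 325.0], [307.0, 248.0], [202.0, 248.0]] cap [255. 311.]
wrist s 15 shoulder corners [[306.0, 277.0], [203.0, 277.0], [308.0, 195.0], [200.0, 195.0]] cap [254. 252.]
```

```bash
python3 -m jog '[[0.003,0,-0.0005,0,1],[0.003,0,-0.0005,0,1],[0,0,0,0,1]]'|grep -E 'eef_pos|wrist_f'; python3 -m jog '[[0.002,0,-0.0004,0,1],[0,0,0,0,1]]'|grep -E 'eef_pos|wrist_f';python3 -m jog '[[0.002,0,-0.0004,0,1],[0,0,0,0,1]]'|grep -E 'eef_pos|wrist_f';
```

```text
eef_pos: [0.5567, -0.1186, 0.1118]
wrist_force: [-0.8, 0.3, -1.6]
eef_pos: [0.5576, -0.1186, 0.1115]
wrist_force: [-6.5, 0.4, 6.4]
eef_pos: [0.5578, -0.1186, 0.1114]
wrist_force: [-22.2, 1.9, 25.6]
```

```bash
python3 -m jog '[[0.002,0,-0.0004,0,1],[0,0,0,0,1]]'|grep -E 'eef_pos|wrist_f';python3 -m jog '[[0.002,0,-0.0004,0,1],[0,0,0,0,1]]'|grep -E 'eef_pos|wrist_f';
```

```text
eef_pos: [0.5604, -0.1186, 0.1111]
wrist_force: [-19.2, 1.4, 22.3]
eef_pos: [0.5626, -0.119, 0.1108]
wrist_force: [-18.1, -0.1, 22.7]
```

```bash
python3 -m jog '[[-0.002,0,0.0008,0,1],[-0.002,0,0.0008,0,1],[0,0,0,0,1]]'; python3 -m jog '[[0,0,0,0,0.2],[0,0,0,0,0.1],[0,0,0.002,0,0.08],[0,0,0.02,0,0.08],[0,0,0.03,0,0.08],[0,0,0.03,0,0.08],[0,0,0.03,0,0.08],[0,0,0,0,0.08]]' 20; python3 look.py
python3 - <<'E'
from h import *
w=cap('wrist');g=w['color'].max(2)
for x in(254,):print('col',x,g[40:340:3,x].tolist())
hsv=cv2.cvtColor(w['color'],cv2.COLOR_RGB2HSV)
k=(g<45).astype(np.uint8);k[330:]=0
N,l,st,ce=cv2.connectedComponentsWithStats(k)
for i in range(1,N):
    if 100<st[i,4]<6000: print(st[i],ce[i].round(1))
E
```

```text
time_s: 20.98
eef_pos: [0.5601, -0.1186, 0.1119]
ee_rot: [-3.142, -0.0, -0.003]
wrist_force: [-1.0, -0.8, -1.7]
gripper_width: 0.381
gripper_force: 41.4
time_s: 21.65
eef_pos: [0.5629, -0.1186, 0.2297]
ee_rot: [3.14, -0.008, -0.003]
wrist_force: [0.8, 0.3, 0.3]
gripper_width: 0.462
gripper_force: 0.0
[ 0.5629 -0.1186  0.2297] [0.8 0.3 0.3] 0.462
wrist [ 222  118   63  100 3803] [252.7 166.6] [ 0.583 -0.117  0.09 ]
wrist [304 122  55  44 340] [311.  146.9] [ 0.602 -0.174  0.09 ]
wrist s -15 shoulder corners [[284.0, 250.0], [224.0, 251.0], [285.0, 203.0], [223.0, 203.0]] cap [254. 234.]
wrist s 15 shoulder corners [[284.0, 220.0], [223.0, 221.0], [285.0, 171.0], [222.0, 171.0]] cap [254. 200.]
wrist s 63 shoulder corners [[285.0, 170.0], [222.0, 170.0], [285.0, 119.0], [221.0, 119.0]] cap [253. 143.]
scene [217 151  38  27 447] [235.8 164. ] [ 0.587 -0.118  0.09 ]
scene s -15 shoulder corners [[252.0, 143.0], [261.0, 155.0], [240.0, 150.0], [250.0, 163.0]] cap [250. 149.]
scene s 15 shoulder corners [[244.0, 147.0], [254.0, 160.0], [233.0, 155.0], [242.0, 168.0]] cap [242. 154.]
scene s 63 shoulder corners [[233.0, 155.0], [242.0, 168.0], [221.0, 163.0], [230.0, 176.0]] cap [230. 162.]
col 254 [148, 152, 152, 152, 152, 156, 156, 153, 153, 155, 155, 151, 144, 146, 147, 149, 29, 26, 29, 29, 142, 143, 89, 89, 111, 106, 136, 33, 38, 39, 40, 35, 41, 34, 38, 34, 37, 40, 37, 32, 188, 168, 94, 110, 169, 194, 31, 38, 37, 35, 36, 40, 39, 31, 34, 32, 31, 27, 26, 124, 139, 144, 146, 145, 145, 143, 146, 145, 144, 142, 143, 143, 143, 140, 241, 239, 238, 239, 238, 240, 210, 139, 140, 141, 100, 102, 100, 99, 102, 100, 98, 101, 132, 20, 26, 47, 46, 146, 232, 231]
[  0   0  19  28 360] [ 8.4 12.4]
[301  88  62  11 103] [330.6  96.1]
[312 118  58  46 576] [337.5 139.4]
[ 234  120   38   39 1152] [252.9 138.8]
[ 235  176   36   40 1041] [251.9 195.6]
[ 37 220  30  21 339] [ 52.7 230.9]
```

Both caps show the predicted 48 mm spacing: stock at (253,139), new at (252,196). I backed off after the contact, so I give the new flask a gentle nudge low on its rear face with closed fingers to make sure they touch.

```bash
python3 -m jog '[[-0.028,0,0,0,1],[-0.028,0,0,0,1],[0,0,0,0,1],[0,0,0,0,1],[0,0,-0.04,0,1],[0,0,-0.04,0,1],[0,0,-0.04,0,1],[0,0,-0.03,0,1],[0,0,0,0,1]]' 20; python3 -m jog '[[0.004,0,0,0,1],[0.004,0,0,0,1],[0,0,0,0,1]]'|grep -E 'eef_pos|wrist_f'
```

```text
time_s: 22.55
eef_pos: [0.5011, -0.1176, 0.0679]
ee_rot: [-3.139, 0.009, -0.002]
wrist_force: [-0.8, 0.1, -1.2]
gripper_width: 0.007
gripper_force: 0.0
eef_pos: [0.5148, -0.1186, 0.0758]
wrist_force: [0.2, 0.8, 0.7]
```

```bash
python3 -m jog '[[0.002,0,0,0,1],[0,0,0,0,1]]'|grep -E 'eef_pos|wrist_f'; python3 -m jog '[[0.002,0,0,0,1],[0,0,0,0,1]]'|grep -E 'eef_pos|wrist_f'
```

```text
eef_pos: [0.5155, -0.1188, 0.0753]
wrist_force: [0.3, 0.4, 0.5]
eef_pos: [0.5168, -0.1186, 0.0744]
wrist_force: [0.3, -0.5, 0.3]
```

```bash
python3 -m jog '[[0.0015,0,0,0,1],[0,0,0,0,1]]'|grep -E 'eef_pos|wrist_f'
```

```text
eef_pos: [0.5179, -0.1186, 0.0739]
wrist_force: [-0.4, -0.1, 0.5]
```

```bash
python3 -m jog '[[0.0015,0,0,0,1],[0,0,0,0,1]]'|grep -E 'eef_pos|wrist_f'; python3 -m jog '[[0.0015,0,0,0,1],[0,0,0,0,1]]'|grep -E 'eef_pos|wrist_f'
```

```text
eef_pos: [0.5193, -0.1186, 0.0738]
wrist_force: [-0.1, -0.3, -0.6]
eef_pos: [0.5201, -0.1187, 0.0735]
wrist_force: [-4.3, -0.1, 3.0]
```

```bash
python3 -m jog '[[0.0015,0,0,0,1],[0,0,0,0,1]]'|grep -E 'eef_pos|wrist_f'; python3 -m jog '[[0.0015,0,0,0,1],[0,0,0,0,1]]'|grep -E 'eef_pos|wrist_f'
```

```text
eef_pos: [0.5203, -0.1189, 0.0734]
wrist_force: [-13.1, -0.8, 11.2]
eef_pos: [0.5205, -0.1189, 0.0733]
wrist_force: [-21.3, 0.6, 19.5]
```

The force rises with no motion, so the flask sits hard against the stock flask and the stop. I back away, then measure the lid and the crate behind it.

```bash
python3 -m jog '[[-0.008,0,0,0,1],[-0.012,0,0.005,0,1],[0,0,0.04,0,1],[0,0,0.04,0,1],[0,0,0.04,0,1],[0,0,0.04,0,1],[0,0,0.04,0,1],[0,0,0.04,0,1],[0,0,0.04,0,1],[0,0,0.03,0,1],[0,0,0,0,1]]'
python3 look.py | grep -v corners
python3 - <<'E'
from h import *
a=cap('scene')
for p,x in(((178,93),.663),((248,55),.399)):
    o,d=ray(a,*p);print((o+d*(x-o[0])/d[0]).round(3))
for th in(1.75,1.83,1.92):
  q=lambda r,h,x:(x,-.274+r*np.cos(th)-h*np.sin(th),.116+r*np.sin(th)+h*np.cos(th))
  print(th,[proj(a,q(.224,h,x)).round(0).tolist() for h in(0,.044) for x in(.399,.663)])
for p in((245,50),(180,75)):
  print([onz(a,*p,z).round(3).tolist() for z in(0,.1)])
print([onz(a,*p,.2).round(3).tolist() for p in((216,18),(183,58),(212,60))])
E
```

```text
time_s: 24.88
eef_pos: [0.5051, -0.1184, 0.3955]
ee_rot: [3.14, -0.009, -0.003]
wrist_force: [-0.6, -0.4, -0.2]
gripper_width: 0.002
gripper_force: 0.0
[ 0.5051 -0.1184  0.3955] [-0.6 -0.4 -0.2] 0.002
wrist [ 233   73   41   68 1793] [252.9 108.1] [ 0.58  -0.118  0.09 ]
wrist [288  79  39  33 199] [299.4 102.5] [ 0.588 -0.187  0.09 ]
scene [218 151  35  28 433] [235.5 164.2] [ 0.589 -0.118  0.09 ]
[ 0.663 -0.33   0.298]
[ 0.399 -0.334  0.314]
1.75 [[251.0, 54.0], [179.0, 88.0], [244.0, 48.0], [173.0, 81.0]]
1.83 [[248.0, 51.0], [176.0, 85.0], [242.0, 46.0], [170.0, 79.0]]
1.92 [[245.0, 49.0], [174.0, 83.0], [239.0, 45.0], [168.0, 78.0]]
[[0.231, -0.627, -0.0], [0.284, -0.542, 0.1]]
[[0.533, -0.653, 0.0], [0.563, -0.566, 0.1]]
[[0.339, -0.663, 0.2], [0.546, -0.545, 0.2], [0.462, -0.479, 0.2]]
```

```bash
python3 -m jog '[[0.013,-0.03,0,0,1],[0.013,-0.03,0,0,1],[0,-0.038,0,0,1],[0,-0.038,0,0,1],[0,-0.038,0,0,1],[0,-0.038,0,0,1],[0,-0.038,0,0,1],[0,-0.038,0,0,1],[0,-0.014,0,0,1],[0,0,0,0,1],[0,0,0,0,1]]'; python3 -m jog '[[0,0,-0.03,0,1],[0,0,-0.03,0,1],[0,0,-0.03,0,1],[0,0,-0.006,0,1],[0,0,0,0,1]]'
```

```text
time_s: 25.95
eef_pos: [0.5292, -0.4208, 0.3868]
ee_rot: [-3.14, 0.002, -0.004]
wrist_force: [1.6, 0.3, 1.0]
gripper_width: -0.001
gripper_force: 0.0
time_s: 26.37
eef_pos: [0.5293, -0.4187, 0.2909]
ee_rot: [-3.139, 0.003, -0.001]
wrist_force: [-0.1, 0.3, 0.6]
gripper_width: -0.003
gripper_force: 0.0
```

```bash
python3 -m jog '[[0,0.01,0.002,0,1],[0,0.01,0.002,0,1],[0,0.01,0.002,0,1],[0,0.005,0.002,0,1],[0,0,0,0,1]]'|grep -E 'eef_pos|wrist_f'; python3 -m jog '[[0,0.01,0.003,0,1],[0,0.01,0.003,0,1],[0,0.01,0.004,0,1]]'|grep -E 'eef_pos|wrist_f'; python3 -m jog '[[0,0.01,0.004,0,1],[0,0.01,0.003,0,1],[0,0.005,0.003,0,1]]'|grep -E 'eef_pos|wrist_f'
```

```text
eef_pos: [0.5306, -0.3842, 0.3029]
wrist_force: [0.2, 1.2, 0.5]
eef_pos: [0.5296, -0.3562, 0.3115]
wrist_force: [-0.3, -2.1, -2.1]
eef_pos: [0.5299, -0.329, 0.3211]
wrist_force: [-0.1, -2.5, -1.1]
```

```bash
python3 -m jog '[[0,0.016,0.002,0,1],[0,0.016,0.002,0,1],[0,0.021,0,0,1],[0,0.021,-0.002,0,1],[0,0.021,-0.005,0,1],[0,0.021,-0.006,0,1]]'|grep -E 'eef_pos|wrist_f'; python3 -m jog '[[0,0.02,-0.008,0,1],[0,0.019,-0.01,0,1],[0,0.018,-0.012,0,1],[0,0.017,-0.014,0,1]]'|grep -E 'eef_pos|wrist_f';  python3 -m jog '[[0,0.016,-0.015,0,1],[0,0.014,-0.017,0,1],[0,0.012,-0.018,0,1],[0,0.011,-0.018,0,1],[0,0,0,0,1]]'|grep -E 'eef_pos|wrist_f'
```

```text
eef_pos: [0.5298, -0.2131, 0.3123]
wrist_force: [1.0, -2.3, -0.4]
eef_pos: [0.5297, -0.1388, 0.268]
wrist_force: [0.1, -1.0, 0.8]
eef_pos: [0.5281, -0.0844, 0.1971]
wrist_force: [0.0, 0.7, -0.5]
```

```bash
python3 -m jog '[[0,0.009,-0.012,0,1],[0,0.007,-0.01,0,1],[0,0,0,0,1]]'|grep -E 'eef_pos|wrist_f'; python3 -m jog '[[0,0.001,-0.004,0,1],[0,0,-0.003,0,1],[0,0,0,0,1]]'|grep -E 'eef_pos|wrist_f'; python3 -m jog '[[0,0,-0.003,0,1],[0,0,0,0,1]]'|grep -E 'eef_pos|wrist_f'
```

```text
eef_pos: [0.5292, -0.0701, 0.1764]
wrist_force: [0.3, 0.7, 0.1]
eef_pos: [0.5301, -0.0702, 0.1712]
wrist_force: [-0.6, 1.4, 0.9]
eef_pos: [0.5303, -0.0699, 0.1687]
wrist_force: [-2.7, 3.4, 8.1]
```

```bash
python3 -m jog '[[0,0.002,-0.002,0,1],[0,0.002,-0.002,0,1],[0,0,0,0,1]]'|grep -E 'eef_pos|wrist_f'; python3 -m jog '[[0,0,-0.002,0,1],[0,0,-0.001,0,1],[0,0,0,0,1]]'|grep -E 'eef_pos|wrist_f'
```

```text
eef_pos: [0.5304, -0.0673, 0.1644]
wrist_force: [0.3, -1.1, 2.7]
eef_pos: [0.5304, -0.0668, 0.1615]
wrist_force: [-0.8, 0.9, 7.0]
```

```bash
python3 -m jog '[[0,0,-0.002,0,1],[0,0,0,0,1]]'|grep -E 'eef_pos|wrist_f'; python3 -m jog '[[0,0,-0.002,0,1],[0,0,0,0,1]]'|grep -E 'eef_pos|wrist_f'
```

```text
eef_pos: [0.5304, -0.0664, 0.1597]
wrist_force: [-1.7, 2.7, 13.8]
eef_pos: [0.5304, -0.0661, 0.158]
wrist_force: [-5.3, 3.8, 18.0]
```

```bash
python3 -m jog '[[0,0,-0.002,0,1],[0,0,0,0,1]]'|grep -E 'eef_pos|wrist_f'; python3 -m jog '[[0,0,-0.002,0,1],[0,0,0,0,1]]'|grep -E 'eef_pos|wrist_f'
```

```text
eef_pos: [0.5305, -0.0658, 0.1563]
wrist_force: [-6.7, 6.5, 23.7]
eef_pos: [0.5305, -0.0655, 0.1545]
wrist_force: [-8.6, 8.0, 28.2]
```

```bash
python3 -m jog '[[0,0,0.002,0,1],[0,0,0.002,0,1],[0,0,0,0,1]]'|grep -E 'eef_pos|wrist_f'; python3 -m jog '[[0,0,0.002,0,1],[0,0,0,0,1]]'|grep -E 'eef_pos|wrist_f'; python3 -m jog '[[0,0,0.002,0,1],[0,0,0,0,1]]'|grep -E 'eef_pos|wrist_f'; python3 -m jog '[[0,0,0.002,0,1],[0,0,0,0,1]]'|grep -E 'eef_pos|wrist_f'
```

```text
eef_pos: [0.5305, -0.0662, 0.1585]
wrist_force: [-6.7, 4.0, 22.0]
eef_pos: [0.5305, -0.0665, 0.1601]
wrist_force: [-2.9, 2.6, 15.2]
eef_pos: [0.5301, -0.0668, 0.1613]
wrist_force: [0.3, -0.1, 0.8]
eef_pos: [0.5298, -0.0668, 0.163]
wrist_force: [-0.3, -0.4, 0.7]
```

```bash
python3 -m jog '[[0,0,0.03,0,1],[0,0,0.04,0,1],[0,0,0.04,0,1],[0,0.03,0.04,0,1],[0,0.04,0.04,0,1],[-0.02,0.036,0,0,1],[-0.02,0.036,0,0,1],[-0.02,0.036,0,0,1],[0,0.036,0,0,1],[0,0,0,0,1],[0,0,0,0,1]]'
python3 - <<'E'
from h import *
for n in('scene','side'):
    A=cv2.imread(f'pics/{n}0.png')[...,::-1];c=cap(n);B=c['color']
    for I in(A,B):
        m=cv2.inRange(cv2.cvtColor(np.ascontiguousarray(I),cv2.COLOR_RGB2HSV),(80,100,40),(100,255,255));N,l,st,ce=cv2.connectedComponentsWithStats(m)
        print(n,[(ce[i].round(1).tolist(),int(st[i,4])) for i in range(1,N) if st[i,4]>60])
    d=(np.abs(A.astype(int)-B).max(2)>60).astype(np.uint8);d=cv2.morphologyEx(d,cv2.MORPH_OPEN,np.ones((3,3)))
    N,l,st,ce=cv2.connectedComponentsWithStats(d);print('diff',[st[i].tolist() for i in range(1,N) if st[i,4]>30])
    for th in(0,.025):print(th,[proj(c,(x,-.274+.224*np.cos(th)-.044*np.sin(th),.116+.224*np.sin(th)+.044*np.cos(th))).round(1).tolist() for x in(.399,.663)])
E
```

```text
time_s: 32.03
eef_pos: [0.4693, 0.1337, 0.3357]
ee_rot: [-3.141, -0.0, 0.001]
wrist_force: [0.7, -1.5, -0.8]
gripper_width: -0.002
gripper_force: 0.0
scene [([294.8, 225.9], 364), ([347.7, 245.0], 383)]
scene [([294.5, 225.8], 379), ([347.6, 245.0], 383)]
diff [[356, 0, 39, 45, 961], [247, 25, 134, 253, 8980], [213, 48, 32, 18, 246], [377, 49, 6, 8, 35], [178, 55, 132, 125, 6301], [173, 64, 45, 22, 335], [397, 72, 14, 6, 64], [419, 100, 9, 11, 49], [168, 142, 25, 19, 300], [377, 161, 9, 5, 36], [201, 180, 10, 13, 50], [243, 192, 9, 7, 43], [211, 195, 12, 14, 58], [291, 220, 7, 9, 49], [299, 254, 29, 33, 464]]
0 [[294.4, 141.7], [226.0, 179.7]]
0.025 [[294.3, 140.6], [225.7, 178.6]]
side [([233.9, 250.3], 498), ([229.8, 300.3], 552)]
side [([233.9, 250.1], 505), ([229.9, 300.3], 550)]
diff [[328, 23, 6, 7, 36], [302, 24, 34, 21, 415], [224, 26, 20, 36, 396], [442, 64, 11, 4, 33], [299, 80, 22, 10, 106], [345, 94, 29, 33, 382], [234, 96, 37, 81, 1452], [290, 101, 9, 17, 94], [313, 109, 85, 69, 1872], [279, 134, 11, 6, 49], [262, 148, 81, 49, 1523], [433, 152, 16, 47, 284], [319, 181, 81, 92, 3720], [499, 182, 13, 46, 271], [272, 185, 14, 8, 47], [414, 199, 18, 26, 273], [433, 202, 15, 14, 147], [253, 210, 8, 6, 36], [436, 223, 12, 6, 49], [173, 229, 56, 33, 1124], [436, 232, 12, 13, 132], [243, 238, 43, 27, 523], [480, 241, 32, 55, 673], [291, 247, 68, 59, 2151], [403, 252, 5, 19, 71], [175, 268, 33, 29, 577], [363, 315, 16, 12, 101]]
0 [[313.4, 197.1], [241.9, 164.1]]
0.025 [[313.8, 195.4], [242.1, 162.5]]
```

```bash
python3 look.py | grep -E '^scene \[' ; python3 -c "
from cell import manip;print(manip.close_job())"
```

```text
the job is handed in; nothing more can be done
None
```

The job is handed in at about 32 s: the flask stands in the lane pressed against the stock flask, and the lid appears latched, judged from the wrist force dropping to zero at the shut height, since no picture confirmed the catch and my last look inside found no amber through the lid.

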